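Scan the reclining reagent jar

TASK

Open the instrument case fully, so that its lid stays back by itself, and take out the barcode scanner. Point the scanner squarely at the middle of the label on the wide jar's lid, its window about 8 cm from the label, and hold it there quite still for two seconds. Then lay the scanner flat on the foam in the open case again (put it down, don't drop it), let go, leave the case open, and do not disturb the small jar or the stopper.

Things in the scene. Friction and masses are not known exactly. Their poses are not given: they have to be found in the camera images.
- case: aluminium instrument case, fixed to the bench, 160 (x) x 250 (y) mm; origin under the centre of its base, z up, x from the tongue side (nearer the robot) to the hinge side. The base is 45 mm high with 6 mm walls; inside it is filled with flat foam (a firm surface) up to 30 mm above the bench, on which the scanner lies, so the rim stands 15 mm above the foam. The lid is a hollow shell 42 mm deep, so the shut case is 87 mm high.
- case_lid (a joint): hinge of the clamshell lid along the case's y axis at the +x rim: 0 rad shut, grows as the lid's tongue edge is lifted up and over, stops at 1.85 rad (leaning back). Lid of 0.22 to 0.35 kg, hardly any friction: below the balance point at about 1.25 rad it falls shut, beyond it falls open by itself and stays.
- case_hinge (a point): point on the hinge axis, in the middle of the case's +x rim, 45 mm above the bench; it does not move with the lid
- case_lid_tongue (a point): grip point on the steel tongue of the lid (moves with the lid). The tongue is a bar 20 mm wide along the case's y and 12 mm thick, standing out 40 mm from the middle of the lid's front edge in the case's -x direction; this point lies on its centre line, 30 mm out from the lid's front wall, with the lid shut 190 mm from the hinge axis in x and 18 mm above it (63 mm above the bench). If its two sides are pinched along the case's y the lid can pivot between the fingers.
- scanner: pale plastic stick-type barcode scanner, loose, 0.13 to 0.25 kg, 160 mm long along its x, lying flat in the case along the case's y with its head to the case's +y. Origin on the underside; x points along its line of sight, z is up when it lies. Handle 32 mm wide, 34 mm high, from x = -85 to +28 mm; wider head 54 mm wide, 42 mm high, from x = +28 to +75 mm, with the dark window at x = +75 mm, 21 mm above the underside.
- scanner_grip (a point): middle of the handle near the centre of mass: 8 mm behind the scanner's origin, 20 mm above its underside; 32 mm wide across the scanner's y here
- scanner_spot (a point): the point where the scanner reads: on its line of sight, 80 mm in front of the window (155 mm ahead of its origin along x, 21 mm above the underside); axes as the scanner's
- wide_label: white square bar label, 46 mm, flat on the black lid (72 mm across) of the WIDE jar (86 mm across, 132 mm long), which lies back in a fixed sloping wooden cradle; origin at the label's centre, z points out of the label: up at 35 degrees above level and roughly towards the robot's right (-y)
- narrow_label: label, 27 mm, on the lid (42 mm across) of the NARROW jar (54 mm across), in a like cradle beside the wide one, not to be scanned; same axes
- small_jar: small upright jar with white cap, 52 mm across, 85 mm high, loose; origin under its centre
- stopper: white ceramic stopper standing on its 48 mm disc, 26 mm high, loose; origin under its centre
Things that resemble listed ones, but are neither listed nor needed, are in the scene too. What is shaped like the part that bears wide_label but purple or red is not meant.

How it is judged:
By the outcome, as a careful person would: the job done as asked, in the order asked, and still so for the second after the job is handed in, with the robot touching nothing.
It also fails if it takes over 58 s, if anything falls off the work surface, if the arm or the gripper's body presses on something with over 40 N, if the wrist force passes 120 N, or if a joint passes its speed limit or range.

ROBOT

A 6-joint arm with a two-finger parallel gripper is mounted at the origin on the work surface. World frame = base frame: x ahead of the robot, y to its left, z up, the work surface at z = 0. Lengths are in m, angles in degrees, forces in N, time in s.
With the tool pointing down it reaches from about 0.2 to 0.875 m from the base axis. Payload 3.4 kg.
Tool frame: the origin (TCP) lies at the very end of the fingers, on their centre line; the grasp point (between the pads) lies 19 mm behind it (ctrl.grip_point_offset is the z of the grasp point in the tool frame, in m); z points along the fingers, y is the line along which they close (so a half turn about z gives the same grasp; the last joint's range is limited). The gripper opens to 94 mm and grips with 3 to 60 N. Pads are 16 mm wide; open, the fingers measure 119 mm over their backs; the gripper's body (75 mm by 177 mm) begins 78 mm behind the grasp point.
Start: joints at [63.255, 15.808, 86.224, -0, 77.962, -6.933], TCP at [0.195, 0.541, 0.205] pointing down, gripper open.
Joint ranges: [-165.64, 165.64], [-43.16, 119.46], [12.63, 154.43], [-67.54, 247.53], [6.08, 155.33], [-154.97, 154.97]. Speed limits (degrees/s): [147.25, 147.25, 180, 180, 180, 180].

INTERFACE

Orientations are given as [roll, pitch, yaw] about the fixed x, y, z axes, in that order (R = Rz(yaw) Ry(pitch) Rx(roll)).
In Python, from workcell import ctrl gives the robot as it stands.
- The arm moves only by the shell command python3 -m pendant 'ROWS' [FORCE]. ROWS is a JSON object of lists of equal length, an entry for each row: "turn": the turn, a rotation vector about the tool's x, y, z in rad, a list of three; "delta_pos": the shift along the tool's x, y, z in m, a list of three; "gripper": the opening, from 0 (shut) to 1 (fully open). A call has 1 to 5 rows; each row is the pose to reach, as a shift and turn from the pose commanded when the call began, along the tool's axes at that moment; what a row does not reach only later rows make up. A row lasts 1/10 s, in which the tool goes at most 50 mm and 8.59 degrees, less where a joint would pass 70% of its speed; a pose out of reach is approached as far as the arm can. A call with a gripper value outside its range is refused whole. The fingers move at their own pace and stop on an object; FORCE is the grip in N (left out, the last holds). Time passes only in rows, so rows that repeat a pose let the fingers close. It gives the time, the measured TCP pose, the force, the opening and the grip force at its end, in the units of the state.
- ctrl.get_state(): the state, without advancing time (a new reading comes with each control period).
- ctrl.read_camera(name): name is "side" or "top" or "wrist"; returns a dict with "pixels" (384x512x3 uint8, red, green, blue), "K" (3x3 intrinsics, pixels), "dist_coeffs" ([k1, k2, p1, p2, k3] as OpenCV has them; the pictures are not rectified), "pose" (4x4, takes a point from camera to world coordinates); the wrist camera has in their place "mount" (4x4, takes a point from camera to tool coordinates, whose origin is the TCP and whose axes are the flange's). Camera axes: x right, y down, z forward; pixel columns grow to the right and rows downward; lengths in m; the calibration is good to about 2 mm. A picture is of the moment at which its call begins: read the wrist's pose just before it. There is no depth.
- ctrl.close_job(): hands the job in; it is judged then, once.
Trained networks look in a picture, given as the dict that the camera call returned (one of the last four; its "shot" number tells which), for a name from the list of things; names that differ only in an ending like _2 or _b are one class to them, and where a whole thing is asked for, a point or a joint stands for the part that bears it (a point fixed in the world has none). Each returns a list of dicts, best first, with "confidence" (0 to 1); they miss things now and then, are a little off and sometimes report something else, mostly with a low value. They report only what shows in the picture. A call takes as long as a camera call. They do not tell look-alikes from the thing itself.
- ctrl.cut_out(picture, name): "pixels" (384x512 bool, what is visible of it).
- ctrl.spot_point(picture, name): "position" ([x, y, z] in m, in the coordinates of the camera as it stood for that picture, good to about 4 mm: a listed point, or the origin of a listed thing).
The state is a dict: "time_s": time; "q": joint angles; "qd": joint speeds; "joint_torque": joint torques, N m; "tcp_pos": TCP position; "ee_rot": TCP orientation; "contact_force": force on the tool from outside, world axes, zero at the start; "ft_torque": the same for the moment, N m; "finger_gap": opening from 0.0 (shut) to 1.0 (fully open); "gripper_force": force on a finger pad.
Only numpy, scipy, OpenCV 4.12 (cv2) and the standard library are available. Lean on these libraries where they do the work, as an engineer would, in place of code of your own. Each camera call takes 0.05 s, during which the arm holds its last target. There are 200 camera calls.

## Working session

There is one attempt and no reset: what is moved stays moved. The work goes in short steps, Python scripts to look and compute and a shell command to move; the robot and the scene stay as the last step left them, time stands still between calls to the robot, and variables do not carry over. Pictures are saved under pics/ and viewed, at most 10 in all, crops included, and the job is handed in when it is done.

```bash
mkdir -p pics; ls
cat > h.py <<'E'
import numpy as np, cv2
from scipy.spatial.transform import Rotation as R
from workcell import ctrl
def toolT(s=None):
    s=s or ctrl.get_state(); T=np.eye(4); T[:3,:3]=R.from_euler('xyz',s['ee_rot'],degrees=True).as_matrix(); T[:3,3]=s['tcp_pos']; return T
def shot(name):
    T=toolT(); p=ctrl.read_camera(name); p['T']=T@p['mount'] if name=='wrist' else np.array(p['pose']); return p
def save(p,f): cv2.imwrite('pics/'+f,cv2.cvtColor(p['pixels'],cv2.COLOR_RGB2BGR))
def spots(p,names):
    for n in names:
        for d in ctrl.spot_point(p,n)[:3]:
            w=p['T']@np.r_[d['position'],1]
            extra={k:np.round(v,3) for k,v in d.items() if k not in('position','confidence')}
            print(n,round(d['confidence'],2),np.round(w[:3],4),extra)
def proj(p,w):
    c=np.linalg.inv(p['T']); rv=cv2.Rodrigues(c[:3,:3])[0]
    return cv2.projectPoints(np.array(w,float).reshape(-1,1,3),rv,c[:3,3],np.array(p['K']),np.array(p['dist_coeffs']))[0].reshape(-1,2)
E
python3 - <<'E'
from h import *
ims=[]
for n in('side','top'):
    p=shot(n); print(n,np.round(p['T'],3).tolist()); ims.append(p['pixels'])
    spots(p,['case','case_hinge','case_lid_tongue','case_lid','scanner','wide_label','narrow_label','small_jar','stopper'])
    save(p,n+'0.png')
print(ctrl.get_state())
E
```

```text
pics
side [[-0.988, -0.088, 0.124, 0.338], [-0.15, 0.681, -0.716, 1.094], [-0.021, -0.727, -0.687, 1.046], [0.0, 0.0, 0.0, 1.0]]
case 0.78 [ 0.5641 -0.1835 -0.001 ] {}
case_hinge 0.9 [ 0.6465 -0.1773  0.0391] {}
case_lid_tongue 0.56 [ 0.4563 -0.1857  0.067 ] {}Traceback (most recent call last):
  File "<stdin>", line 5, in <module>
  File "h.py", line 11, in spots
    for d in ctrl.spot_point(p,n)[:3]:
             ~~~~~~~~~~~~~~~^^^^^
ValueError: it knows: case, case_hinge, case_lid_tongue, narrow_label, scanner, scanner_grip, scanner_spot, small_jar, stopper, wide_label
```

Run:
```python
from h import *
for n in('side','top'):
    p=shot(n); print(n)
    spots(p,['case','case_hinge','case_lid_tongue','scanner','wide_label','narrow_label','small_jar','stopper'])
    save(p,n+'0.png')
print(ctrl.get_state())
```

```text
side
case 0.91 [ 0.5678 -0.1845 -0.0032] {}
case_hinge 0.68 [ 0.6446 -0.1793  0.0383] {}
case_lid_tongue 0.69 [ 0.4539 -0.1858  0.0612] {}
wide_label 0.41 [0.4994 0.4907 0.1348] {}
small_jar 0.76 [ 0.7387  0.0882 -0.0044] {}
stopper 0.72 [ 0.429   0.0742 -0.0075] {}
top
case 0.84 [ 0.5702 -0.176  -0.0034] {}
case_hinge 0.7 [ 0.4223  0.0713 -0.0007] {}
case_lid_tongue 0.73 [ 0.4548 -0.1767  0.0605] {}
wide_label 0.68 [0.259  0.2335 0.1376] {}
wide_label 0.53 [0.5057 0.4945 0.1336] {}
wide_label 0.52 [0.4533 0.2855 0.1309] {}
narrow_label 0.4 [0.6629 0.2779 0.1207] {}
small_jar 0.6 [ 0.7412  0.0921 -0.002 ] {}
stopper 0.5 [0.4282 0.0736 0.0023] {}
{'time_s': 1.1, 'q': array([ 6.32549035e+01,  1.58081047e+01,  8.62238210e+01, -1.49085223e-04,
        7.79633354e+01, -6.93379302e+00]), 'qd': array([-0.01426786, -0.04544072,  0.04886538, -0.06242228, -0.028767  ,
       -0.00807306]), 'joint_torque': array([-4.52338681e-04, -4.04470181e+01, -2.37498379e+01,  7.04263779e-02,
        2.49039999e-02, -5.23717091e-06]), 'tcp_pos': array([0.19491208, 0.5409933 , 0.20549519]), 'ee_rot': array([1.79995313e+02, 7.16828805e-04, 1.60188728e+02]), 'contact_force': array([-0.40091372, -0.33500155,  0.69031512]), 'ft_torque': array([-0.04211622,  0.00920388, -0.01514752]), 'gripper_force': 0.0, 'finger_gap': 1.0025941766307072}
```

View pics/side0.png

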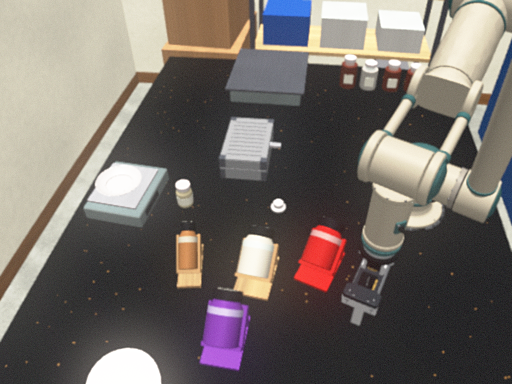

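View pics/top0.png

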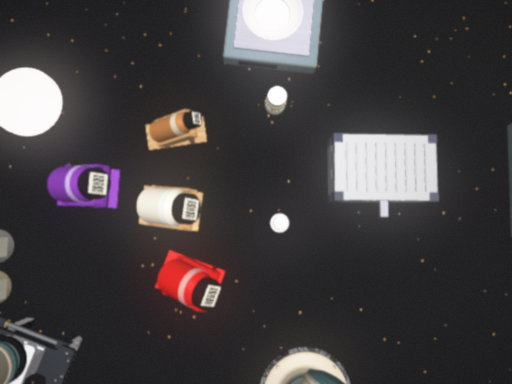

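The side view shows the shut case at (247,145), its tongue at (276,145), and the white wide jar at (257,258) between the purple and red decoys. The top view shows the wide label at (190,207), the tongue at (384,208) and the stopper at (280,223). I'll move towards the jar and tongue, looking with the wrist camera on the way.

```bash
cat >> h.py <<'E'
def togo(pos,Rm=None,rpy=None):
    "shift (tool axes) and rotation vector (tool axes) from the present pose"
    T=toolT(); Rm=R.from_euler('xyz',rpy,degrees=True).as_matrix() if rpy is not None else (T[:3,:3] if Rm is None else Rm)
    rv=R.from_matrix(T[:3,:3].T@Rm).as_rotvec(); d=T[:3,:3].T@(np.array(pos)-T[:3,3])
    print('shift',np.round(d,4),'turn',np.round(rv,4),'rows>=',round(max(np.linalg.norm(d)/.05,np.degrees(np.linalg.norm(rv))/8.59),1))
E
python3 - <<'E'
from h import *
p=shot('wrist'); print(np.round(p['mount'],3).tolist(),np.round(p['K'],1).tolist())
togo([0.36,0.13,0.33],rpy=[180,0,180])
for rpy in([180,0,180],[150,0,180],[-150,0,180],[180,0,90]):
  T=np.eye(4);T[:3,:3]=R.from_euler('xyz',rpy,degrees=True).as_matrix()
  for q in([0.36,0.13,0.33],[.45,.15,.33],[.45,.25,.33]):
    T[:3,3]=q; p['T']=T@p['mount']; print(rpy,q,proj(p,[[.453,.2855,.131],[.455,-.18,.063]]).round(0).tolist())
E
```

```text
[[0.0, -0.968, -0.25, 0.071], [1.0, 0.0, -0.001, -0.001], [0.001, -0.25, 0.968, -0.178], [0.0, 0.0, 0.0, 1.0]] [[325.0, 0.0, 251.4], [0.0, 325.0, 188.0], [0.0, 0.0, 1.0]]
shift [-0.2946 -0.3307 -0.1245] turn [ 1.000e-04  0.000e+00 -3.458e-01] rows>= 9.2
[180, 0, 180] [0.36, 0.13, 0.33] [[377.0, 240.0], [39.0, 222.0]]
[180, 0, 180] [0.45, 0.15, 0.33] [[367.0, 169.0], [14.0, 161.0]]
[180, 0, 180] [0.45, 0.25, 0.33] [[283.0, 169.0], [-59.0, 160.0]]
[150, 0, 180] [0.36, 0.13, 0.33] [[277.0, 225.0], [-205.0, 298.0]]
[150, 0, 180] [0.45, 0.15, 0.33] [[266.0, 163.0], [-286.0, 204.0]]
[150, 0, 180] [0.45, 0.25, 0.33] [[193.0, 170.0], [-559.0, 228.0]]
[-150, 0, 180] [0.36, 0.13, 0.33] [[503.0, 285.0], [178.0, 199.0]]
[-150, 0, 180] [0.45, 0.15, 0.33] [[495.0, 189.0], [166.0, 148.0]]
[-150, 0, 180] [0.45, 0.25, 0.33] [[377.0, 177.0], [128.0, 145.0]]
[180, 0, 90] [0.36, 0.13, 0.33] [[341.0, 21.0], [311.0, 347.0]]
[180, 0, 90] [0.45, 0.15, 0.33] [[255.0, 42.0], [255.0, 358.0]]
[180, 0, 90] [0.45, 0.25, 0.33] [[255.0, 136.0], [255.0, 407.0]]
```

```bash
python3 -m pendant '{"delta_pos":[[-0.01,-0.01,-0.045],[-0.03,-0.04,-0.08],[-0.06,-0.07,-0.11],[-0.09,-0.1,-0.125],[-0.12,-0.14,-0.125]],"turn":[[0,0,-0.06],[0,0,-0.14],[0,0,-0.21],[0,0,-0.28],[0,0,-0.346]],"gripper":[1,1,1,1,1]}'; python3 -c "
from h import *
togo([0.36,0.13,0.33],rpy=[180,0,180])"
```

```text
time_s: 1.65
tcp_pos: [0.2622, 0.3687, 0.3331]
ee_rot: [179.7, 0.3, -179.8]
contact_force: [0.8, 0.6, 0.1]
finger_gap: 0.997
gripper_force: 0.0
shift [-0.0968 -0.2392  0.0026] turn [0.0044 0.0048 0.0042] rows>= 5.2
```

```bash
python3 -m pendant '{"delta_pos":[[-0.018,-0.046,0],[-0.036,-0.092,0],[-0.054,-0.138,0],[-0.072,-0.184,0],[-0.09,-0.225,0]],"turn":[[0,0,0],[0,0,0],[0,0,0],[0,0,0],[0,0,0]],"gripper":[1,1,1,1,1]}'; python3 -m pendant '{"delta_pos":[[0,0,0]],"turn":[[0,0,0]],"gripper":[1]}'
cat >> h.py <<'E'
def labelpose(p,c0,half=0.023,f=None):
    "PnP-refine label: white square corners inside cut_out mask"
    out=[]
    for d in ctrl.cut_out(p,'wide_label')[:4]:
        m=np.array(d['pixels'],np.uint8); v,u=np.nonzero(m); out.append((round(d['confidence'],2),u.mean().round(1),v.mean().round(1),len(u)))
    print(out)
E
python3 - <<'E'
from h import *
p=shot('wrist'); save(p,'w1.png'); np.savez('w1.npz',pixels=p['pixels'],T=p['T'],K=p['K'],dist_coeffs=p['dist_coeffs'])
spots(p,['case','case_hinge','case_lid_tongue','wide_label','narrow_label','stopper','small_jar'])
labelpose(p,0); s=ctrl.get_state(); print(s['tcp_pos'],s['ee_rot'])
print(proj(p,[[.453,.2855,.131],[.455,-.18,.063]]))
E
```

```text
time_s: 2.15
tcp_pos: [0.3505, 0.1416, 0.3309]
ee_rot: [180.0, 0.1, -180.0]
contact_force: [1.6, 0.5, -0.5]
finger_gap: 0.999
gripper_force: 0.0
time_s: 2.25
tcp_pos: [0.3523, 0.1389, 0.3306]
ee_rot: [-179.9, 0.1, 179.5]
contact_force: [0.8, 0.5, -0.3]
finger_gap: 1.001
gripper_force: 0.0
case 0.81 [ 0.5737 -0.1829 -0.0026] {}
case_lid_tongue 0.94 [ 0.4551 -0.1851  0.0651] {}
wide_label 0.78 [0.2643 0.2301 0.1288] {}
wide_label 0.69 [0.4509 0.2785 0.1318] {}
narrow_label 0.4 [0.6673 0.2774 0.122 ] {}
stopper 0.82 [ 0.4282  0.0679 -0.0035] {}
small_jar 0.79 [ 0.7383  0.0898 -0.0009] {}
small_jar 0.29 [ 0.5689 -0.1813 -0.0015] {}
[(0.7, np.float64(336.6), np.float64(83.9), 1381), (0.58, np.float64(377.9), np.float64(236.7), 254)]
[0.34994827 0.14470974 0.3304557 ] [ 1.79987549e+02 -3.13157715e-03 -1.79829556e+02]
[[370.82527318 244.413194  ]
 [ 36.01800553 228.3760502 ]]
```

View pics/w1.png

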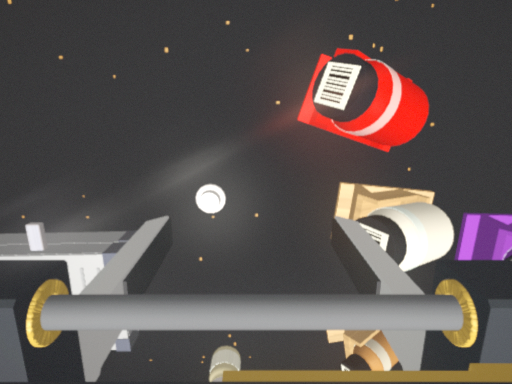

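The wrist view shows the tongue at (36,236) and the stopper at (210,198). The wide label at (375,237) is partly hidden by a finger, so I'll shift for a clear view of it.

```bash
python3 -m pendant '{"delta_pos":[[-0.043,0.025,-0.01],[-0.086,0.05,-0.02],[-0.13,0.075,-0.03],[-0.13,0.075,-0.03],[-0.13,0.075,-0.03]],"turn":[[0,0,0],[0,0,0],[0,0,0],[0,0,0],[0,0,0]],"gripper":[1,1,1,1,1]}'
python3 - <<'E'
from h import *
p=shot('wrist'); np.savez('w2.npz',pixels=p['pixels'],T=p['T'],K=p['K'],dist_coeffs=p['dist_coeffs'])
spots(p,['wide_label','narrow_label','stopper','small_jar']); labelpose(p,0)
u,v=proj(p,[[.453,.284,.131]])[0]; print(u,v)
u=int(u);v=int(v); im=p['pixels'][max(v-60,0):v+60,u-80:u+80]
cv2.imwrite('pics/w2.png',cv2.cvtColor(cv2.resize(im,None,fx=5,fy=5,interpolation=cv2.INTER_CUBIC),cv2.COLOR_RGB2BGR)); print(u-80,max(v-60,0))
E
```

```text
time_s: 3.2
tcp_pos: [0.4807, 0.2198, 0.3593]
ee_rot: [-180.0, -0.1, -179.9]
contact_force: [-0.2, -0.7, 0.0]
finger_gap: 0.999
gripper_force: 0.0
wide_label 0.95 [0.4531 0.2767 0.1323] {}
wide_label 0.68 [0.5088 0.4894 0.1268] {}
narrow_label 0.45 [0.6703 0.2739 0.1202] {}
narrow_label 0.24 [ 0.5712 -0.1839 -0.0035] {}
stopper 0.85 [ 0.4277  0.0674 -0.0023] {}
small_jar 0.69 [ 0.7391  0.0867 -0.0008] {}
small_jar 0.68 [ 0.4295  0.0678 -0.0026] {}
[(0.58, np.float64(466.0), np.float64(183.0), 1395)]
304.64862311018607 140.93677797828195
224 80
```

View pics/w2.png

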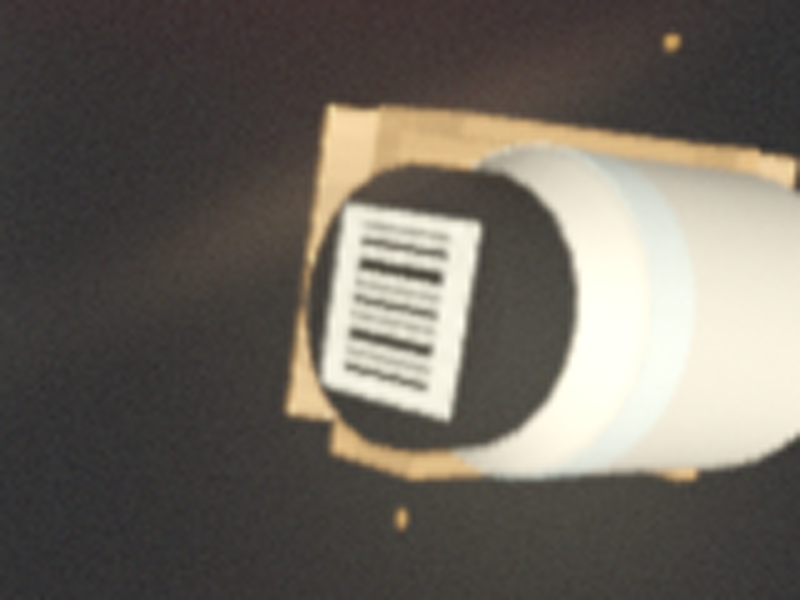

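The crop shows the wide label clearly, with corners near crop (345,205), (482,222), (450,420) and (320,385). I'll refine those to sub-pixel and fit the pose.

Run:
```python
from h import *
from scipy.optimize import least_squares
z=np.load('w2.npz'); p=dict(z); p['T']=z['T']
g=cv2.cvtColor(z['pixels'],cv2.COLOR_RGB2GRAY)
c=np.array([[345,205],[482,222],[450,420],[320,385]],float)/5-.4+[224,80]
m=((g>110)*255).astype(np.uint8)[85:180,280:325]
m=cv2.morphologyEx(m,cv2.MORPH_CLOSE,np.ones((5,5)))
n,l,st,ce=cv2.connectedComponentsWithStats(m); k=l[120-85+3,302-280]; print(st[k])
cs,_=cv2.findContours((l==k).astype(np.uint8),0,2); hull=cv2.convexHull(cs[0]); q=cv2.approxPolyDP(hull,4,True).reshape(-1,2)+[280,85]; print('contour',q.tolist())
c=cv2.cornerSubPix(g,c.astype(np.float32).reshape(-1,1,2),(3,3),(-1,-1),(3,50,.01)).reshape(-1,2); print('sub',c.tolist())
# label axes: z normal el 35, azimuth a ; square sides: u horizontal, v=up-slope
def world(x,el):
    a=x[3]; nz=np.array([np.cos(el)*np.cos(a),np.cos(el)*np.sin(a),np.sin(el)]); u=np.array([-np.sin(a),np.cos(a),0]); v=np.cross(nz,u)
    r=x[4]; uu=np.cos(r)*u+np.sin(r)*v; vv=-np.sin(r)*u+np.cos(r)*v
    h=.023; return np.array([x[:3]+h*(i*uu+j*vv) for i,j in((-1,-1),(-1,1),(1,1),(1,-1))]),nz
for free in(0,1):
    f=lambda x:(proj(p,world(x,x[5] if free else np.radians(35))[0])-c).ravel()
    r=least_squares(f,[.453,.28,.132,np.radians(-90),0,np.radians(35)]); print(r.x.round(4),np.degrees(r.x[3:]).round(2),np.abs(r.fun).max().round(2))
```

```text
[   0   16   45   75 2153]
contour [[289, 101], [324, 103], [324, 175], [305, 175], [280, 162]]
sub [[292.45074462890625, 120.1817855834961], [319.7555847167969, 124.35538482666016], [313.3697814941406, 163.63418579101562], [287.6448974609375, 156.3515625]]
[ 0.4524  0.28    0.1409 -1.6745 -0.0023  0.6109] [-95.94  -0.13  35.  ] 0.21
[ 0.4526  0.2803  0.1391 -1.6746 -0.003   0.6249] [-95.95  -0.17  35.8 ] 0.08
```

```bash
python3 -m pendant '{"delta_pos":[[0.01,-0.045,0.015],[0.02,-0.09,0.03],[0.03,-0.135,0.045],[0.04,-0.18,0.06],[0.05,-0.22,0.075]],"turn":[[0,0,0],[0,0,0],[0,0,0],[0,0,0],[0,0,0]],"gripper":[1,1,1,1,1]}' >/dev/null; python3 -m pendant '{"delta_pos":[[0.01,-0.04,0.015],[0.02,-0.08,0.03],[0.035,-0.12,0.05],[0.05,-0.15,0.07],[0.05,-0.184,0.08]],"turn":[[0,0,0],[0,0,0],[0,0,0],[0,0,0],[0,0,0]],"gripper":[0.7,0.7,0.7,0.7,0.7]}'; python3 -m pendant '{"delta_pos":[[0,0,0],[0,0,0]],"turn":[[0,0,0],[0,0,0]],"gripper":[0.7,0.7]}'
python3 - <<'E'
from h import *
for i in range(2):
  p=shot('wrist'); spots(p,['case','case_hinge','case_lid_tongue'])
save(p,'w3.png'); print(proj(p,[.455,-.184,.063]))
d=ctrl.cut_out(p,'case_lid')
for x in d[:2]:
    m=np.array(x['pixels'],np.uint8); r=cv2.minAreaRect(np.argwhere(m)[:,::-1].astype(np.float32)); print(x['confidence'],r)
# label in the top picture
t=shot('top'); u,v=proj(t,[.453,.281,.134])[0]; print(u,v)
for x in ctrl.cut_out(t,'wide_label'):
    m=np.argwhere(x['pixels'])[:,::-1]; print(x['confidence'],m.mean(0),len(m))
g=t['pixels'][int(v)-15:int(v)+15,int(u)-15:int(u)+15].min(2); print(int(u)-15,int(v)-15); print(g[::1,::1])
togo([.455,-.184,.044],rpy=[180,0,180])
E
```

```text
time_s: 4.5
tcp_pos: [0.3769, -0.1852, 0.2045]
ee_rot: [179.9, -0.1, 179.9]
contact_force: [0.6, 0.1, 1.2]
finger_gap: 0.7
gripper_force: 0.0
time_s: 4.7
tcp_pos: [0.3798, -0.1854, 0.2057]
ee_rot: [180.0, 0.0, 179.9]
contact_force: [-0.3, 0.6, 0.6]
finger_gap: 0.701
gripper_force: 0.0
case 0.76 [ 0.5746 -0.1799 -0.0023] {}
case_lid_tongue 0.93 [ 0.4537 -0.1846  0.0619] {}
case 0.74 [ 0.57   -0.18   -0.0028] {}
case_lid_tongue 0.61 [ 0.4539 -0.1826  0.067 ] {}
[[253.34321089 244.67459357]]
0.9 ((260.7071838378906, 304.93646240234375), (140.06932067871094, 238.8799285888672), 86.98721313476562)
191.64927006206818 208.85044359742213
0.88 [ 96.72321429 184.        ] 336
0.75 [210.2920354  295.18584071] 226
0.54 [189.94565217 209.17753623] 276
176 193
[[224 214 187 162 136 114 100  91  80  76  77  78  82  85  89  98 103 106
  113 116 122 134 143 147 139 125 101  71  55  51]
 [221 191 146 106  83  71  68  61  60  60  61  61  61  64  65  68  72  78
   92 106 121 138 147 150 146 136 111  75  50  50]
 [193 145  96  70  60  58  57  56  57  59  57  56  58  57  58  58  56  58
   67  84 106 133 1
[... 2781 characters left out ...]

 [ 58  59  58  57  58  74 119 164 183 178 179 182 179 181 189 191 187 192
  212 213 158 110 109  88  63  56  54  54  51  53]
 [ 57  55  55  54  58  60  75  98 110 116 124 131 139 148 164 172 172 176
  190 188 149 126 127  97  64  55  52  53  50  52]
 [ 71  59  54  54  57  58  57  63  63  66  72  75  83  89  99 108 112 115
  128 140 136 136 135  98  62  53  52  51  51  52]
 [ 99  73  60  59  55  56  54  55  56  58  57  56  58  58  61  63  65  71
   90 112 132 142 135  98  62  51  52  53  52  50]
 [135 111  86  69  61  57  57  56  57  56  56  58  55  55  56  59  65  89
  115 131 145 146 129  87  59  52  51  52  50  52]]
shift [-0.0744  0.001   0.1616] turn [-0.      0.0002  0.0009] rows>= 3.6
```

View pics/w3.png

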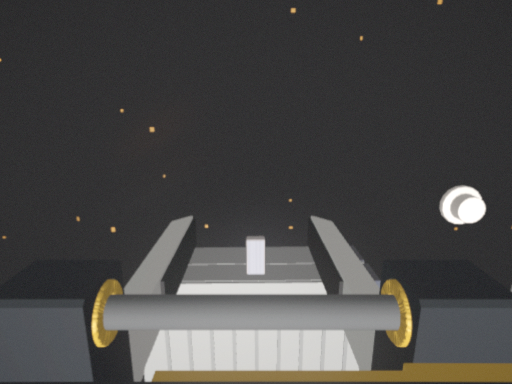

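The tongue is at (256,255), centred between the fingers, and the case edges run parallel to the image. I'll descend and pinch it.

```bash
python3 -m pendant '{"delta_pos":[[-0.04,0.002,0.03],[-0.0755,0.003,0.06],[-0.0755,0.0035,0.105],[-0.0755,0.0035,0.14],[-0.0755,0.0035,0.162]],"turn":[[0,0,0],[0,0,0],[0,0,0],[0,0,0],[0,0,0]],"gripper":[0.7,0.7,0.7,0.7,0.7]}' 15; python3 -m pendant '{"delta_pos":[[0,0,0],[0,0,0],[0,0,0],[0,0,0],[0,0,0]],"turn":[[0,0,0],[0,0,0],[0,0,0],[0,0,0],[0,0,0]],"gripper":[0.4,0.1,0.1,0.1,0.1]}' 15;  python3 -m pendant '{"delta_pos":[[0,0,0],[0,0,0],[0,0,0]],"turn":[[0,0,0],[0,0,0],[0,0,0]],"gripper":[0.1,0.1,0.1]}' 15
python3 - <<'E'
import numpy as np
f=lambda t:np.array([190*-np.cos(t)+18*np.sin(t),190*np.sin(t)+18*np.cos(t)])
for a in range(0,107,6): print(a,(f(np.radians(a))-f(0)).round(0))
E
```

```text
time_s: 5.75
tcp_pos: [0.4547, -0.1807, 0.0407]
ee_rot: [179.9, -0.2, -180.0]
contact_force: [-0.7, 0.2, 0.3]
finger_gap: 0.7
gripper_force: 0.0
time_s: 6.25
tcp_pos: [0.4567, -0.1823, 0.0447]
ee_rot: [-179.9, 0.1, -180.0]
contact_force: [-0.2, -0.0, -0.9]
finger_gap: 0.306
gripper_force: 0.0
time_s: 6.55
tcp_pos: [0.4564, -0.1803, 0.0443]
ee_rot: [179.9, 0.1, 179.9]
contact_force: [0.8, 4.9, 4.4]
finger_gap: 0.213
gripper_force: 15.0
0 [0. 0.]
6 [ 3. 20.]
12 [ 8. 39.]
18 [15. 58.]
24 [24. 76.]
30 [34. 93.]
36 [ 47. 108.]
42 [ 61. 123.]
48 [ 76. 135.]
54 [ 93. 146.]
60 [111. 156.]
66 [129. 163.]
72 [148. 168.]
78 [168. 172.]
84 [188. 173.]
90 [208. 172.]
96 [228. 169.]
102 [247. 164.]
```

```bash
python3 -m pendant '{"delta_pos":[[-0.003,0,-0.02],[-0.008,0,-0.039],[-0.015,0,-0.058],[-0.024,0,-0.076],[-0.034,0,-0.093]],"turn":[[0,0,0],[0,0,0],[0,0,0],[0,0,0],[0,0,0]],"gripper":[0.1,0.1,0.1,0.1,0.1]}' 15; python3 -m pendant '{"delta_pos":[[-0.013,0,-0.015],[-0.027,0,-0.03],[-0.042,0,-0.042],[-0.059,0,-0.053],[-0.077,0,-0.063]],"turn":[[0,0,0],[0,0,0],[0,0,0],[0,0,0],[0,0,0]],"gripper":[0.1,0.1,0.1,0.1,0.1]}' 15
```

```text
time_s: 7.05
tcp_pos: [0.4898, -0.1799, 0.1368]
ee_rot: [179.8, -0.0, 180.0]
contact_force: [3.6, 2.2, -4.4]
finger_gap: 0.216
gripper_force: 15.0
time_s: 7.55
tcp_pos: [0.566, -0.1789, 0.1994]
ee_rot: [179.7, -0.2, -180.0]
contact_force: [1.1, 4.1, -4.2]
finger_gap: 0.209
gripper_force: 15.0
```

```bash
python3 -m pendant '{"delta_pos":[[-0.018,0,-0.007],[-0.037,0,-0.012],[-0.057,0,-0.016],[-0.077,0,-0.017],[-0.097,0,-0.016]],"turn":[[0,0,0],[0,0,0],[0,0,0],[0,0,0],[0,0,0]],"gripper":[0.1,0.1,0.1,0.1,0.1]}' 15; python3 -m pendant '{"delta_pos":[[-0.02,0,0.003],[-0.039,0,0.008],[-0.039,0,0.008]],"turn":[[0,0,0],[0,0,0],[0,0,0]],"gripper":[0.1,0.1,0.1]}' 15; python3 -m pendant '{"delta_pos":[[0,0,0],[0,0,0],[0,0,0]],"turn":[[0,0,0],[0,0,0],[0,0,0]],"gripper":[0.5,0.5,0.5]}'; python3 -m pendant '{"delta_pos":[[0,0,-0.03],[0,0,-0.06],[0.03,0,-0.08],[0.06,0,-0.08],[0.09,0,-0.08]],"turn":[[0,0,0],[0,0,0],[0,0,0],[0,0,0],[0,0,0]],"gripper":[0.5,0.5,0.5,0.5,0.5]}'
python3 - <<'E'
from h import *
for n in('side','top'):
  p=shot(n);spots(p,['case','case_lid_tongue','case_hinge','scanner','scanner_grip','scanner_spot','small_jar','stopper'])
save(p,'t4.png')
E
```

```text
time_s: 8.05
tcp_pos: [0.6643, -0.1777, 0.216]
ee_rot: [179.6, -0.0, -179.9]
contact_force: [-0.1, 7.9, 1.0]
finger_gap: 0.21
gripper_force: 15.0
time_s: 8.35
tcp_pos: [0.7062, -0.1772, 0.2071]
ee_rot: [179.6, 0.2, -179.8]
contact_force: [1.9, 7.3, 2.1]
finger_gap: 0.212
gripper_force: 15.0
time_s: 8.65
tcp_pos: [0.7025, -0.1823, 0.2074]
ee_rot: [-180.0, -0.0, 180.0]
contact_force: [0.1, 0.9, 0.2]
finger_gap: 0.434
gripper_force: 0.0
time_s: 9.15
tcp_pos: [0.6119, -0.1826, 0.2883]
ee_rot: [-179.9, 0.1, 180.0]
contact_force: [0.3, 0.3, 0.3]
finger_gap: 0.496
gripper_force: 0.0
case 0.88 [ 0.5688 -0.1845 -0.0011] {}
case_lid_tongue 0.73 [ 0.7176 -0.1821  0.2242] {}
case_hinge 0.81 [ 0.6448 -0.1788  0.0378] {}
scanner 0.77 [ 0.5753 -0.1697  0.0321] {}
scanner_grip 0.6 [ 0.5767 -0.174   0.0448] {}
scanner_spot 0.83 [ 0.559  -0.0118  0.0485] {}
small_jar 0.65 [ 0.7354  0.0825 -0.0051] {}
small_jar 0.4 [ 0.7173 -0.1806  0.2201] {}
stopper 0.62 [ 0.4282  0.0731 -0.0058] {}
case_lid_tongue 0.83 [ 0.717  -0.1775  0.2222] {}
case_lid_tongue 0.5 [ 0.649  -0.1774  0.0444] {}
case_hinge 0.94 [ 0.649  -0.1759  0.0439] {}
scanner 0.91 [ 0.5835 -0.1675  0.0284] {}
scanner_grip 0.88 [ 0.5753 -0.1732  0.0489] {}
small_jar 0.74 [ 7.397e-01  9.100e-02 -7.000e-04] {}
stopper 0.65 [0.4265 0.0758 0.0005] {}
```

```bash
python3 -m pendant '{"delta_pos":[[0.007,-0.016,0.0],[0.014,-0.03,0.01],[0.021,-0.046,0.015],[0.028,-0.06,0.02],[0.035,-0.077,0.03]],"turn":[[0,0,0.147],[0,0,0.294],[0,0,0.44],[0,0,0.587],[0,0,0.733]],"gripper":[0.6,0.6,0.6,0.6,0.6]}'; python3 -m pendant '{"delta_pos":[[0,0,0],[0,0,0],[0,0,0],[0,0,0],[0,0,0]],"turn":[[0,0,0.147],[0,0,0.294],[0,0,0.44],[0,0,0.587],[0,0,0.733]],"gripper":[0.6,0.6,0.6,0.6,0.6]}';python3 -m pendant '{"delta_pos":[[0,0,0]],"turn":[[0,0,0]],"gripper":[0.6]}'
python3 - <<'E'
from h import *
for i in range(2):
  p=shot('wrist');spots(p,['case','case_hinge','scanner','scanner_grip','scanner_spot'])
  for x in ctrl.cut_out(p,'scanner')[:1]:
    r=cv2.minAreaRect(np.argwhere(x['pixels'])[:,::-1].astype(np.float32)); print(r)
save(p,'w5.png')
print(proj(p,[[.577,-.17,.05],[.576,-.178,.06],[.559,-.012,.05]]))
E
```

```text
time_s: 10.55
tcp_pos: [0.5781, -0.2593, 0.258]
ee_rot: [180.0, 0.1, 137.7]
contact_force: [0.4, 0.5, -0.5]
finger_gap: 0.598
gripper_force: 0.0
time_s: 11.05
tcp_pos: [0.5779, -0.2589, 0.2575]
ee_rot: [180.0, -0.0, 95.7]
contact_force: [-1.2, -0.6, -0.3]
finger_gap: 0.598
gripper_force: 0.0
time_s: 11.15
tcp_pos: [0.578, -0.2588, 0.2575]
ee_rot: [180.0, 0.0, 96.0]
contact_force: [-0.5, 0.2, 0.3]
finger_gap: 0.601
gripper_force: 0.0
case 0.64 [ 0.5707 -0.1814 -0.0023] {}
case_hinge 0.74 [ 0.6489 -0.1779  0.0402] {}
scanner 0.59 [ 0.5742 -0.1662  0.0296] {}
scanner 0.47 [ 0.5768 -0.1758  0.0461] {}
scanner_grip 0.75 [ 0.5779 -0.175   0.0496] {}
scanner_spot 0.7 [ 0.7135 -0.1805  0.2266] {}
((258.5, 85.5), (151.0, 55.0), 90.0)
case 0.62 [ 5.709e-01 -1.810e-01 -2.000e-04] {}
case_hinge 0.82 [ 0.6485 -0.1816  0.0415] {}
scanner 0.76 [ 0.571  -0.1665  0.0296] {}
scanner_grip 0.97 [ 0.579  -0.177   0.0488] {}
scanner_grip 0.5 [ 0.5703 -0.1811 -0.0032] {}
((256.9788818359375, 85.69632720947266), (54.156959533691406, 152.77835083007812), 1.7357046604156494)
[[258.05226504  87.70008408]
 [256.53977471  94.66149848]
 [257.72506594 -77.24514344]]
```

View pics/w5.png

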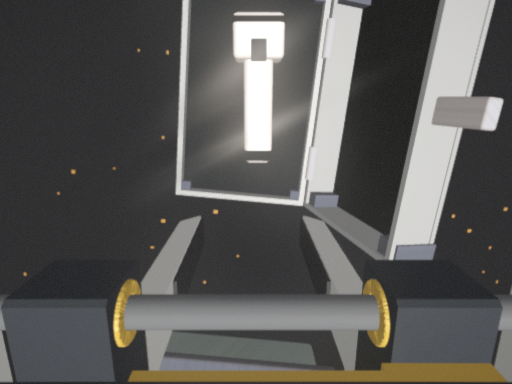

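The wrist view shows the open case, with the scanner on the foam and its axis vertical at u≈258 (handle v 60–150, head above). So the scanner yaw is about 96°, matching the gripper. I'll descend onto the handle.

```bash
python3 -m pendant '{"delta_pos":[[0.035,0.004,0.03],[0.07,0.007,0.06],[0.083,0.008,0.1],[0.083,0.008,0.14],[0.083,0.008,0.17]],"turn":[[0,0,0],[0,0,0],[0,0,0],[0,0,0],[0,0,0]],"gripper":[0.6,0.6,0.6,0.6,0.6]}'; python3 -m pendant '{"delta_pos":[[0,0,0.015],[0,0,0.03],[0,0,0.045],[0,0,0.052],[0,0,0.052]],"turn":[[0,0,0],[0,0,0],[0,0,0],[0,0,0],[0,0,0]],"gripper":[0.6,0.6,0.6,0.6,0.6]}'; python3 -c "
from h import *
togo([.5775,-.176,.034],rpy=[180,0,96])
p=shot('wrist'); save(p,'w6.png')"
```

```text
time_s: 12.35
tcp_pos: [0.5763, -0.1742, 0.0854]
ee_rot: [-179.9, -0.1, 96.1]
contact_force: [1.1, -0.8, 0.7]
finger_gap: 0.599
gripper_force: 0.0
time_s: 12.85
tcp_pos: [0.5766, -0.1752, 0.0345]
ee_rot: [-179.9, -0.1, 96.0]
contact_force: [0.3, 0.2, -0.5]
finger_gap: 0.601
gripper_force: 0.0
shift [-0.0009  0.0008  0.0005] turn [-0.0017 -0.0011  0.0003] rows>= 0.0
```

View pics/w6.png

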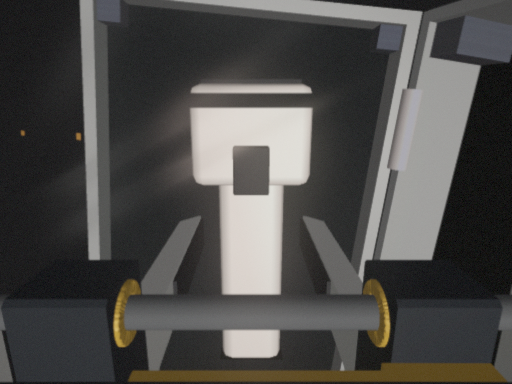

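The scanner is centred between the fingers (handle axis u≈251) and aligned, with the head ahead at v 85–185. I'll close and lift.

```bash
python3 -m pendant '{"delta_pos":[[0,0,0],[0,0,0],[0,0,0],[0,0,0],[0,0,0]],"turn":[[0,0,0],[0,0,0],[0,0,0],[0,0,0],[0,0,0]],"gripper":[0.4,0.2,0.1,0.1,0.1]}' 30; python3 -m pendant '{"delta_pos":[[0,0,0],[0,0,-0.01],[0,0,-0.03],[0,0,-0.06],[0,0,-0.1]],"turn":[[0,0,0],[0,0,0],[0,0,0],[0,0,0],[0,0,0]],"gripper":[0.1,0.1,0.1,0.1,0.1]}' 30; python3 -m pendant '{"delta_pos":[[0,0,-0.045],[0,0,-0.09],[0,0,-0.13],[0,0,-0.16],[0,0,-0.17]],"turn":[[0,0,0],[0,0,0],[0,0,0],[0,0,0],[0,0,0]],"gripper":[0.1,0.1,0.1,0.1,0.1]}' 30
cat >> h.py <<'E'
def aim(L,az,el=35,h=0.0045,gx=-0.008):
    "TCP pose with scanner's spot on L; scanner x = tool x, scanner z = -tool z, TCP at scanner (gx,0,h)"
    n=np.array([np.cos(np.radians(el))*np.cos(np.radians(az)),np.cos(np.radians(el))*np.sin(np.radians(az)),np.sin(np.radians(el))])
    X=-n; Y=np.cross([0,0,1],X); Y/=np.linalg.norm(Y); Z=np.cross(X,Y)  # scanner axes
    S=np.array(L)-.155*X-.021*Z
    return S+gx*X+h*Z, np.c_[X,-Y,-Z]
E
python3 - <<'E'
from h import *
p=shot('side');spots(p,['scanner','scanner_grip','case_lid_tongue','wide_label'])
P,Rm=aim([.453,.2825,.1345],-96); print(P); togo(P,Rm)
print(ctrl.get_state()['q'])
E
```

```text
time_s: 13.4
tcp_pos: [0.5772, -0.1756, 0.0361]
ee_rot: [180.0, 0.0, 96.0]
contact_force: [-1.2, -0.7, 3.7]
finger_gap: 0.34
gripper_force: 30.0
time_s: 13.9
tcp_pos: [0.5759, -0.1747, 0.1347]
ee_rot: [-179.8, -0.2, 96.0]
contact_force: [0.3, 0.6, -2.3]
finger_gap: 0.339
gripper_force: 30.0
time_s: 14.4
tcp_pos: [0.5786, -0.1758, 0.3094]
ee_rot: [179.6, 0.2, 96.0]
contact_force: [-0.2, -0.3, -1.4]
finger_gap: 0.337
gripper_force: 30.0
scanner 0.76 [ 0.5788 -0.1688  0.3049] {}
scanner_grip 0.85 [ 0.5806 -0.1757  0.3188] {}
wide_label 0.57 [0.5036 0.4907 0.1316] {}
wide_label 0.46 [ 0.5628 -0.0144  0.3222] {}
[0.43805391 0.1402975  0.21447695]
shift [ 0.3278 -0.1041  0.0896] turn [ 0.0602 -0.6105  0.2044] rows>= 7.1
[-2.35137609e+01  1.63502512e+01  7.19350571e+01  9.07847107e-03
  9.19695307e+01 -2.95315557e+01]
```

```bash
python3 -m pendant '{"delta_pos":[[0.02,-0.006,0],[0.055,-0.018,0],[0.095,-0.03,0],[0.135,-0.045,0],[0.175,-0.055,0]],"turn":[[0.01,-0.1,0.033],[0.02,-0.21,0.07],[0.031,-0.32,0.107],[0.042,-0.43,0.144],[0.053,-0.54,0.18]],"gripper":[0.1,0.1,0.1,0.1,0.1]}'
python3 - <<'E'
from h import *
n=np.array([np.cos(np.radians(35))*np.cos(np.radians(-96)),np.cos(np.radians(35))*np.sin(np.radians(-96)),np.sin(np.radians(35))])
P,Rm=aim([.453,.2825,.1345],-96); togo(P+.05*n,Rm); togo(P,Rm)
print(ctrl.get_state()['q'])
E
```

```text
time_s: 15.15
tcp_pos: [0.5021, -0.0059, 0.3045]
ee_rot: [-179.8, 31.3, 85.4]
contact_force: [1.3, 0.5, -3.3]
finger_gap: 0.336
gripper_force: 30.0
shift [ 0.1171 -0.0765  0.001 ] turn [ 0.01   -0.065   0.0211] rows>= 2.8
shift [ 0.167  -0.0754  0.0042] turn [ 0.01   -0.065   0.0211] rows>= 3.7
[ 13.48310554  12.91298179  84.25118545 -29.55414385  93.23726843
  19.14887166]
```

```bash
python3 -m pendant '{"delta_pos":[[0.03,-0.022,0],[0.06,-0.045,0],[0.09,-0.066,0],[0.117,-0.0765,0.001],[0.117,-0.0765,0.001]],"turn":[[0.002,-0.02,0.005],[0.005,-0.04,0.01],[0.01,-0.05,0.015],[0.01,-0.062,0.02],[0.01,-0.062,0.02]],"gripper":[0.1,0.1,0.1,0.1,0.1]}';python3 -m pendant '{"delta_pos":[[0,0,0],[0,0,0]],"turn":[[0,0,0],[0,0,0]],"gripper":[0.1,0.1]}'
python3 - <<'E'
from h import *
p=shot('wrist'); np.savez('w7.npz',pixels=p['pixels'],T=p['T'],K=p['K'],dist_coeffs=p['dist_coeffs']); save(p,'w7.png'); spots(p,['wide_label','scanner','scanner_grip','scanner_spot'])
P,Rm=aim([.453,.2825,.1345],-96); togo(P,Rm)
p['T']; print(proj(p,[.453,.2825,.1345]))
for n in('side','top'):
  q=shot(n); spots(q,['scanner','scanner_grip','scanner_spot'])
E
```

```text
time_s: 15.65
tcp_pos: [0.4331, 0.1007, 0.2404]
ee_rot: [-179.4, 34.7, 84.7]
contact_force: [-0.3, -0.1, -2.0]
finger_gap: 0.342
gripper_force: 30.0
time_s: 15.85
tcp_pos: [0.4361, 0.0977, 0.2444]
ee_rot: [-180.0, 34.6, 84.1]
contact_force: [0.4, -0.9, -1.6]
finger_gap: 0.336
gripper_force: 30.0
scanner 0.65 [0.4333 0.1002 0.2343] {}
scanner_grip 0.87 [0.437  0.1028 0.2554] {}
shift [ 0.0523 -0.0025  0.0009] turn [ 0.0009 -0.0077  0.0003] rows>= 1.0
[[ 242.59469619 -296.89204924]]
scanner_grip 0.89 [0.4375 0.106  0.2535] {}
scanner 0.58 [0.4393 0.1002 0.2323] {}
scanner_grip 0.78 [0.4369 0.1092 0.2555] {}
```

View pics/w7.png

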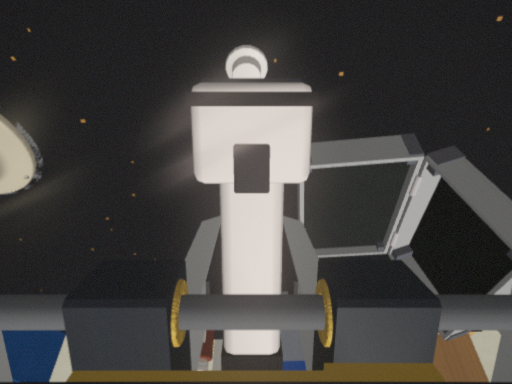

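The scanner sits squarely in the grip, the stopper is visible at (247,65) beyond the head, and the case stands open. I'll check the scanner's offset in the hand from its outline.

Run:
```python
from h import *
z=np.load('w7.npz'); p=dict(z); p['T']=toolT()*0+z['T']
# tool pose at that moment
M=np.array([[0,-0.968,-0.25,0.071],[1,0,-0.001,-0.001],[0.001,-0.25,0.968,-0.178],[0,0,0,1]])
T=z['T']@np.linalg.inv(M)
for gx,h in((-.008,.0045),(-.008,.0065),(-.005,.0045)):
    f=lambda X:T[:3,3]+T[:3,:3]@np.array([X[0]-gx,-X[1],-(X[2]-h)])
    print(gx,h,proj(p,[f(x) for x in((-.085,0,.034),(.028,-.027,.042),(.028,.027,.042),(.075,-.027,.042),(.075,.027,.042),(-.04,.016,.034),(-.04,-.016,.034))]).round(0).tolist())
g=cv2.cvtColor(z['pixels'],cv2.COLOR_RGB2GRAY); print(g[70:100,215],g[175:192,215],g[340:362,252]); print(g[230,212:226],g[230,276:292])
```

```text
-0.008 0.0045 [[253.0, 379.0], [315.0, 185.0], [193.0, 185.0], [320.0, 74.0], [188.0, 74.0], [223.0, 308.0], [284.0, 308.0]]
-0.008 0.0065 [[253.0, 376.0], [314.0, 184.0], [194.0, 184.0], [319.0, 74.0], [189.0, 74.0], [223.0, 306.0], [284.0, 306.0]]
-0.005 0.0045 [[253.0, 384.0], [314.0, 192.0], [194.0, 192.0], [320.0, 81.0], [189.0, 81.0], [223.0, 313.0], [284.0, 313.0]]
[ 62  62  66  65  66  71  73  72  77  80  78  83 104 126 137 142 151 157
 166 174 178 153 104  87  87  88  88  86  85  86] [214 214 216 215 216 217 216 204 157  86  69  69  67  65  71  64  66] [216 216 215 215 215 216 214 215 216 215 215 214 213 203 161  78  56  60
  62  57  61  62]
[119 118 118 120 118 118 113  77  89 138 162 177 183 188] [207 206 203 200 193 174 149  86  85 113 122 123 121 122 122 123]
```

```bash
python3 -m pendant '{"delta_pos":[[0.015,-0.001,0],[0.03,-0.002,0.001],[0.045,-0.0025,0.001],[0.0515,-0.0025,0.001],[0.0515,-0.0025,0.001]],"turn":[[0,-0.004,0],[0,-0.008,0],[0.001,-0.008,0],[0.001,-0.008,0],[0.001,-0.008,0]],"gripper":[0.1,0.1,0.1,0.1,0.1]}';python3 -m pendant '{"delta_pos":[[0,0,0],[0,0,0],[0,0,0],[0,0,0],[0,0,0]],"turn":[[0,0,0],[0,0,0],[0,0,0],[0,0,0],[0,0,0]],"gripper":[0.1,0.1,0.1,0.1,0.1]}'
python3 - <<'E'
from h import *
P,Rm=aim([.453,.2825,.1345],-96)
for n in('top','side','top'):
  q=shot(n); togo(P,Rm); spots(q,['scanner_spot','wide_label','scanner_grip'])
E
```

```text
time_s: 17.0
tcp_pos: [0.4375, 0.1412, 0.2133]
ee_rot: [-179.8, 35.1, 84.3]
contact_force: [-0.0, -1.1, -1.8]
finger_gap: 0.338
gripper_force: 30.0
time_s: 17.5
tcp_pos: [0.4376, 0.14, 0.2147]
ee_rot: [-179.9, 35.0, 84.1]
contact_force: [0.1, 0.1, -2.3]
finger_gap: 0.336
gripper_force: 30.0
shift [ 0.0003  0.0004 -0.    ] turn [0.     0.0007 0.0016] rows>= 0.0
wide_label 0.64 [0.2586 0.2339 0.1359] {}
scanner_grip 0.69 [0.4379 0.1498 0.2245] {}
scanner_grip 0.58 [0.444  0.1449 0.202 ] {}
shift [ 0.0001  0.0005 -0.0001] turn [-0.0001  0.0009  0.0019] rows>= 0.0
wide_label 0.55 [0.5057 0.4895 0.134 ] {}
scanner_grip 0.75 [0.4396 0.1497 0.2207] {}
scanner_grip 0.19 [ 0.43    0.0747 -0.007 ] {}
shift [ 0.0001  0.0005 -0.0001] turn [-0.     0.001  0.002] rows>= 0.0
wide_label 0.7 [0.2605 0.2314 0.1352] {}
scanner_grip 0.72 [0.4374 0.1531 0.2275] {}
```

```bash
for i in 1 2 3 4 5 6; do python3 -m pendant '{"delta_pos":[[0,0,0],[0,0,0],[0,0,0],[0,0,0],[0,0,0]],"turn":[[0,0,0],[0,0,0],[0,0,0],[0,0,0],[0,0,0]],"gripper":[0.1,0.1,0.1,0.1,0.1]}' | sed -n 1,3p; done; python3 -m pendant '{"delta_pos":[[-0.01,0,0],[-0.03,0,0],[-0.06,0,-0.01],[-0.1,0,-0.03],[-0.13,0,-0.05]],"turn":[[0,0,0],[0,0,0],[0,0,0],[0,0,0],[0,0,0]],"gripper":[0.1,0.1,0.1,0.1,0.1]}'; python3 -c "
from h import *
togo([.577,-.1755,.29],rpy=[180,0,96])"
```

```text
time_s: 18.6
tcp_pos: [0.4376, 0.1402, 0.2144]
ee_rot: [-179.9, 35.1, 84.1]
time_s: 19.1
tcp_pos: [0.4376, 0.1402, 0.2144]
ee_rot: [-179.9, 35.1, 84.1]
time_s: 19.6
tcp_pos: [0.4376, 0.1402, 0.2144]
ee_rot: [-179.9, 35.1, 84.1]
time_s: 20.1
tcp_pos: [0.4376, 0.1402, 0.2144]
ee_rot: [-179.9, 35.1, 84.1]
time_s: 20.6
tcp_pos: [0.4376, 0.1403, 0.2144]
ee_rot: [-179.9, 35.1, 84.1]
time_s: 21.1
tcp_pos: [0.4375, 0.1402, 0.2144]
ee_rot: [-179.9, 35.1, 84.1]
time_s: 21.6
tcp_pos: [0.4286, 0.0602, 0.3329]
ee_rot: [-180.0, 35.1, 84.0]
contact_force: [1.7, 0.6, -1.6]
finger_gap: 0.343
gripper_force: 30.0
shift [-0.1544  0.1723  0.161 ] turn [-0.0646  0.6108 -0.2029] rows>= 5.6
```

```bash
python3 -m pendant '{"delta_pos":[[-0.015,0.02,0.015],[-0.04,0.045,0.04],[-0.065,0.07,0.065],[-0.09,0.1,0.09],[-0.115,0.13,0.115]],"turn":[[-0.01,0.1,-0.033],[-0.022,0.21,-0.07],[-0.034,0.32,-0.107],[-0.046,0.43,-0.144],[-0.057,0.54,-0.18]],"gripper":[0.1,0.1,0.1,0.1,0.1]}'; python3 -m pendant '{"delta_pos":[[0,0,0]],"turn":[[0,0,0]],"gripper":[0.1]}';python3 -c "
from h import *
togo([.577,-.1755,.20],rpy=[180,0,96])"
```

```text
time_s: 22.1
tcp_pos: [0.5414, -0.1123, 0.3043]
ee_rot: [-179.8, 3.9, 94.9]
contact_force: [0.2, 1.9, -3.2]
finger_gap: 0.341
gripper_force: 30.0
time_s: 22.2
tcp_pos: [0.5425, -0.1228, 0.3015]
ee_rot: [-179.5, 4.3, 93.9]
contact_force: [-0.6, 1.0, -2.7]
finger_gap: 0.339
gripper_force: 30.0
shift [-0.0471  0.0317  0.1051] turn [-0.0094  0.0749 -0.0366] rows>= 2.4
```

```bash
python3 -m pendant '{"delta_pos":[[-0.02,0.015,0.02],[-0.04,0.03,0.045],[-0.047,0.0317,0.08],[-0.047,0.0317,0.105],[-0.047,0.0317,0.105]],"turn":[[-0.003,0.03,-0.012],[-0.006,0.06,-0.025],[-0.009,0.075,-0.036],[-0.009,0.075,-0.036],[-0.009,0.075,-0.036]],"gripper":[0.1,0.1,0.1,0.1,0.1]}'; python3 -m pendant '{"delta_pos":[[0,0,0]],"turn":[[0,0,0]],"gripper":[0.1]}';python3 -c "
from h import *
ctrl.read_camera('top');togo([.577,-.1755,.038],rpy=[180,0,96])
ctrl.read_camera('top');togo([.577,-.1755,.038],rpy=[180,0,96])"
```

```text
time_s: 22.7
tcp_pos: [0.5738, -0.1619, 0.1967]
ee_rot: [-179.5, -0.5, 96.8]
contact_force: [-0.5, -0.2, -1.1]
finger_gap: 0.342
gripper_force: 30.0
time_s: 22.8
tcp_pos: [0.577, -0.1617, 0.201]
ee_rot: [-180.0, -0.3, 96.8]
contact_force: [0.0, -0.1, -1.3]
finger_gap: 0.337
gripper_force: 30.0
shift [-0.0143 -0.0029  0.1639] turn [ 0.0018 -0.0039  0.015 ] rows>= 3.3
shift [-0.0143 -0.0036  0.1644] turn [ 0.0031 -0.0035  0.0153] rows>= 3.3
```

```bash
python3 -m pendant '{"delta_pos":[[-0.014,-0.003,0.03],[-0.014,-0.003,0.07],[-0.014,-0.003,0.11],[-0.014,-0.003,0.14],[-0.014,-0.003,0.157]],"turn":[[0.002,-0.004,0.015],[0.002,-0.004,0.015],[0.002,-0.004,0.015],[0.002,-0.004,0.015],[0.002,-0.004,0.015]],"gripper":[0.1,0.1,0.1,0.1,0.1]}'; python3 -m pendant '{"delta_pos":[[0,0,0.003],[0,0,0.005],[0,0,0.0065],[0,0,0.0065]],"turn":[[0,0,0],[0,0,0],[0,0,0],[0,0,0]],"gripper":[0.1,0.1,0.1,0.1]}';python3 -c "
from h import *
for i in range(3):
  ctrl.read_camera('top');togo([.577,-.1755,.035],rpy=[180,0,96]);print(ctrl.get_state()['contact_force'])"
```

```text
time_s: 23.4
tcp_pos: [0.5761, -0.174, 0.0424]
ee_rot: [-179.9, -0.1, 96.1]
contact_force: [-0.1, -0.9, -1.6]
finger_gap: 0.338
gripper_force: 30.0
time_s: 23.8
tcp_pos: [0.5775, -0.1749, 0.038]
ee_rot: [180.0, -0.0, 96.0]
contact_force: [1.1, -0.7, -1.4]
finger_gap: 0.342
gripper_force: 30.0
shift [-0.0006 -0.0004  0.0028] turn [ 0.0004 -0.0005  0.    ] rows>= 0.1
[-1.10565164 -0.29253649 -1.51243938]
shift [-0.0006 -0.0002  0.0027] turn [ 0.0001 -0.0006 -0.0001] rows>= 0.1
[-0.99257311 -0.18279361 -2.16528661]
shift [-0.0008 -0.0001  0.0024] turn [-0.0003 -0.0009 -0.0001] rows>= 0.1
[-1.0727445  -0.66334173 -2.32403683]
```

Not touching yet, so I'll lower in 1 mm steps until contact.

```bash
for i in 1 2 3; do :; done; python3 -m pendant '{"delta_pos":[[0,0,0.001],[0,0,0.001]],"turn":[[0,0,0],[0,0,0]],"gripper":[0.1,0.1]}'|sed -n '2p;4p'; python3 -m pendant '{"delta_pos":[[0,0,0.001],[0,0,0.001]],"turn":[[0,0,0],[0,0,0]],"gripper":[0.1,0.1]}'|sed -n '2p;4p'; python3 -m pendant '{"delta_pos":[[0,0,0.0005],[0,0,0.0005]],"turn":[[0,0,0],[0,0,0]],"gripper":[0.1,0.1]}'|sed -n '2p;4p'
```

```text
tcp_pos: [0.5768, -0.1747, 0.0361]
contact_force: [-0.0, 0.1, 1.9]
tcp_pos: [0.5768, -0.1747, 0.036]
contact_force: [-2.0, 1.1, 7.3]
tcp_pos: [0.5769, -0.1747, 0.0361]
contact_force: [-2.4, 1.2, 9.3]
```

Contact. I'll release gently to the earlier opening and rise straight up.

```bash
python3 -m pendant '{"delta_pos":[[0,0,-0.001],[0,0,-0.001]],"turn":[[0,0,0],[0,0,0]],"gripper":[0.1,0.1]}' 8 | sed -n '2p;4p'; python3 -m pendant '{"delta_pos":[[0,0,0],[0,0,0],[0,0,0],[0,0,0],[0,0,0]],"turn":[[0,0,0],[0,0,0],[0,0,0],[0,0,0],[0,0,0]],"gripper":[0.4,0.45,0.5,0.6,0.6]}'; python3 -m pendant '{"delta_pos":[[0,0,-0.02],[0,0,-0.05],[0,0,-0.09],[0,0,-0.13],[0,0,-0.17]],"turn":[[0,0,0],[0,0,0],[0,0,0],[0,0,0],[0,0,0]],"gripper":[0.6,0.6,0.6,0.6,0.6]}'; python3 -m pendant '{"delta_pos":[[-0.04,0,-0.02],[-0.08,0,-0.04],[-0.12,0,-0.06],[-0.12,0,-0.06],[-0.12,0,-0.06]],"turn":[[0,0,0],[0,0,0],[0,0,0],[0,0,0],[0,0,0]],"gripper":[0.6,0.6,0.6,0.6,0.6]}'
python3 - <<'E'
from h import *
p=shot('wrist'); save(p,'w8.png')
p=shot('side'); spots(p,['scanner','scanner_grip','scanner_spot','case_lid_tongue','small_jar','stopper'])
E
```

```text
tcp_pos: [0.5769, -0.1747, 0.0361]
contact_force: [-1.8, 0.9, 6.7]
time_s: 25.25
tcp_pos: [0.5764, -0.1745, 0.0347]
ee_rot: [-179.9, -0.1, 96.0]
contact_force: [-0.0, 0.2, -0.1]
finger_gap: 0.595
gripper_force: 0.0
time_s: 25.75
tcp_pos: [0.5765, -0.1747, 0.2064]
ee_rot: [-179.9, -0.1, 96.0]
contact_force: [-0.3, -0.9, -0.3]
finger_gap: 0.598
gripper_force: 0.0
time_s: 26.25
tcp_pos: [0.5892, -0.2947, 0.2644]
ee_rot: [-179.9, -0.2, 95.9]
contact_force: [-0.3, 0.7, -0.9]
finger_gap: 0.601
gripper_force: 0.0
scanner 0.67 [ 0.5766 -0.1662  0.0285] {}
scanner_grip 0.71 [ 0.5804 -0.1746  0.044 ] {}
scanner_spot 0.85 [ 0.5613 -0.0128  0.0475] {}
case_lid_tongue 0.8 [ 0.7149 -0.1826  0.2266] {}
small_jar 0.66 [ 0.7362  0.0851 -0.0038] {}
stopper 0.49 [ 0.4271  0.0738 -0.0017] {}
stopper 0.37 [ 0.7343  0.0877 -0.0027] {}
stopper 0.3 [ 0.5666 -0.1826 -0.0033] {}
```

View pics/w8.png

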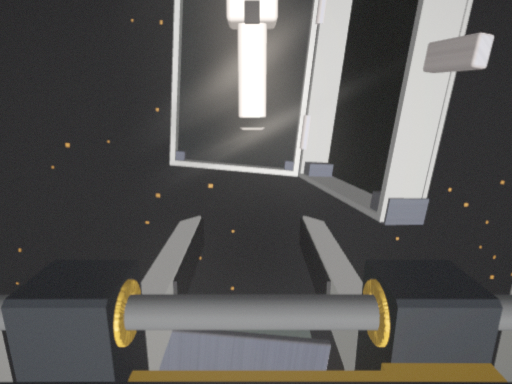

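The scanner lies flat in the open case (handle axis u≈252). The lid is back with the tongue at (455,55), and the small jar and stopper have not moved. I'm handing in.

```bash
python3 -c "
from workcell import ctrl
print(ctrl.close_job())"
```

```text
the job is handed in; nothing more can be done
None
```

I opened the case so the lid stays back by itself, held the scanner square to the wide jar's label at about 8 cm for over 3 s, then laid it flat on the foam and let go; the small jar and stopper stayed put, and I handed the job in at about 26 s.

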